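# Sort full cutter tubes from empty ones by weight

### The arm

A 7-joint arm with a two-finger parallel gripper is mounted at the origin on the work surface; the furniture and walls round the work are solid. World frame = base frame: x ahead of the robot, y to its left, z up, the work surface at z = 0. Lengths are in m, angles in rad, forces in N, time in s.
With the tool pointing down it reaches from about 0.425 to 0.925 m from the base axis. Payload 6.8 kg.
Tool frame: the origin (TCP) lies midway between the tips of the shut fingers; the grasp point (between the pads) lies 19 mm behind it (grip_point_offset is the distance from the TCP to the grasp point, in m); y points along the fingers, x is the direction in which the jaws open and shut, and the axes are right-handed (so a half turn about y gives the same grasp; the last joint's range is limited). The gripper opens to 85 mm and grips with 20 to 120 N. Pads are 22 mm wide; open, the fingers measure 114 mm over their backs; the gripper's body (76 mm by 85 mm) begins 54 mm behind the grasp point. The pads swing forward as they close: fully open they stand 13 mm farther back than shut.
Start: joints at [1.141, 0.477, 0.022, 1.555, -0.011, 1.109, -0.083], TCP at [0.213, -0.64, 0.231] pointing down, gripper open.
Joint ranges: [-2.96, 2.96], [-0.34, 2.1], [-1.41, 1.46], [0.24, 2.44], [-1.37, 4.51], [0.17, 1.92], [-2.96, 2.96]. Speed limits (rad/s): [2.39, 2.39, 3.14, 3.14, 3.14, 3.14, 3.14].

### API

Orientations are given as a unit quaternion [w, x, y, z].
In Python, from station import get_obs, read_camera, hand_in, grip_point_offset gives the robot as it stands.
- The arm moves only by the tool play_rows, never from a script. Its argument "increments" is a list of rows, each a list of 2 entries, a list of its own where there are three numbers: the shift along the tool's x, y, z in m, then the turn, a rotation vector about the tool's x, y, z in degrees. In form: [[[tx, ty, tz], [ax, ay, az]], ...]. A call has 1 to 20 rows; each row shifts and turns the commanded pose from where the row before left it, along the tool's axes as they then stand; what a row does not reach is not made up. A row lasts 1/12 s, in which the tool goes at most 41.7 mm and 7.16 degrees, less where a joint would pass 70% of its speed; a pose out of reach is approached as far as the arm can. A call with a gripper value outside its range is refused whole. "gripper" is the finger opening in m, from 0 to 0.0854, set as the call begins (left out, the last holds). The fingers move at their own pace and stop on an object; "grip_force" is the grip in N (left out, the last holds). Time passes only in rows, so rows that do not move let the fingers close. It gives the time, the measured TCP pose, the force and the opening at its end, in the units of the state.
- get_obs(): the state, without advancing time (a new reading comes with each control period).
- read_camera(name): name is "side" or "top"; returns a dict with "color" (480x640x3 uint8, red, green, blue), "range_z" (480x640 float32, m along the optical axis (not along the pixel's ray), 0 where there is no reading), "intrinsics" (3x3 intrinsics, pixels), "R" (3x3) and "t" (3): a world point X has camera coordinates R X + t. Camera axes: x right, y down, z forward; pixel columns grow to the right and rows downward; lengths in m; the calibration is good to about 2 mm. A picture is of the moment at which its call begins.
- hand_in(): hands the job in, once; it reports no verdict.
The state is a dict: "t": time; "q": joint angles; "joint_vel": joint speeds; "joint_torque": joint torques, N m; "eef_pos": TCP position; "tool_rot": TCP orientation; "contact_force": force on the tool from outside, world axes, zero at the start; "torque": the same for the moment, N m; "gripper_width": opening from 0.0 (shut) to 1.0 (fully open).
Only numpy, scipy, OpenCV 4.12 (cv2) and the standard library are available. Lean on these libraries where they do the work, as an engineer would, in place of code of your own. Each camera call takes 0.05 s, during which the arm holds its last target. There are 200 camera calls.

### The job

Three closed cutter tubes lie on the sloping rack and look alike, but some hold a heavy steel cutter and the others are empty: feel which is which by lifting each one. Lay the full tubes flat in the blue tray and the empty ones flat in the yellow tray, setting each down rather than dropping it, and leave the tools lying about where they are.

Things in the scene. Friction and masses are not known exactly. Their poses are not given: they have to be found in the camera images.
- tube_a_mid (a point): closed rigid square tube, 30x30 mm, 110 mm long, grey with a black cap at its +y end; all three look alike. Point: its centre; y is its long axis. Full ones hold a steel cutter (about 440 g in all), empty ones weigh about 90 g, both give or take 20 %. Which are full changes from run to run; one or two of the three are empty. It starts lying on the rack.
- tube_b_mid (a point): closed rigid square tube, 30x30 mm, 110 mm long, grey with a black cap at its +y end; all three look alike. Point: its centre; y is its long axis. Full ones hold a steel cutter (about 440 g in all), empty ones weigh about 90 g, both give or take 20 %. Which are full changes from run to run; one or two of the three are empty. It starts lying on the rack.
- tube_c_mid (a point): closed rigid square tube, 30x30 mm, 110 mm long, grey with a black cap at its +y end; all three look alike. Point: its centre; y is its long axis. Full ones hold a steel cutter (about 440 g in all), empty ones weigh about 90 g, both give or take 20 %. Which are full changes from run to run; one or two of the three are empty. It starts lying on the rack.
- rack: fixed grey rack, 420 mm wide along its y: a panel 150 mm long that slopes 35 degrees, rising along the rack's +x, so its face looks up and to the robot. Origin: on the bench under the middle tube. Three tubes lie across the slope, 130 mm apart, long axis along rack y, a side face flat on the panel, so their other faces are tilted 35 degrees as well.
- seat_2 (a point): centre of the rack's middle tube place: 15 mm off the panel along its normal, 64 mm above the bench. Every tube place has two dark lugs (16 mm wide, 8 thick, 14 off the panel) against the tube's lower side, 38 mm either side of its middle along rack y; between the lugs there is room for a finger. The panel goes on 62 mm up the slope and 88 mm down it. Axes as the rack's.
- blue_tray: open blue plastic tray, fixed to the bench, 170 (x) x 150 (y) x 28 mm high, walls and floor 4 mm thick. Origin: centre of its underside. A tube lying flat in it has its centre 19 mm above the origin; two or three tubes fit side by side. For full tubes. Behind the trays stands a clamped job up to 240 mm high, its near side running from about x 0.59, y 0.12 to x 0.49, y 0.48 m: keep the gripper clear of it.
- yellow_tray: open yellow plastic tray, fixed to the bench, 170 (x) x 150 (y) x 28 mm high, walls and floor 4 mm thick. Origin: centre of its underside. A tube lying flat in it has its centre 19 mm above the origin; two or three tubes fit side by side. For empty tubes. Behind the trays stands a clamped job up to 240 mm high, its near side running from about x 0.59, y 0.12 to x 0.49, y 0.48 m: keep the gripper clear of it.
- tape_measure: orange tape measure, 37x85x60 mm, bystander on the bench; origin at its underside
- tape_2: small roll of black tape lying flat, 62 mm across, 19 mm high, bystander; origin at its underside
- pliers_black: pliers with black handles, 185 mm long, 14 mm thick, bystander; origin at its underside

How it is judged:
At the end, for the whole second after the job is handed in: Each tube lies released, at rest and flat (long axis within 7 degrees of level) on a tray floor, its centre inside the walls and 10 to 26 mm above the underside: tubes that weigh over 2.2 N there (full) in the blue tray, lighter ones (empty) in the yellow tray (((x of tube_a_mid in the frame of blue_tray between -0.081 and 0.081 m and y of tube_a_mid in the frame of blue_tray between -0.071 and 0.071 m and z of tube_a_mid in the frame of blue_tray between 0.01 and 0.026 m and contact force between tube_a and blue_tray above 2.2 N) or (x of tube_a_mid in the frame of yellow_tray between -0.081 and 0.081 m and y of tube_a_mid in the frame of yellow_tray between -0.071 and 0.071 m and z of tube_a_mid in the frame of yellow_tray between 0.01 and 0.026 m and contact force between tube_a and yellow_tray between 0.2 and 2.2 N)) and angle between tube_a_mid's own y axis and vertical between 1.45 and 1.69 rad and linear speed of each of tube_a, tube_b, tube_c below 0.02 m/s and ((x of tube_b_mid in the frame of blue_tray between -0.081 and 0.081 m and y of tube_b_mid in the frame of blue_tray between -0.071 and 0.071 m and z of tube_b_mid in the frame of blue_tray between 0.01 and 0.026 m and contact force between tube_b and blue_tray above 2.2 N) or (x of tube_b_mid in the frame of yellow_tray between -0.081 and 0.081 m and y of tube_b_mid in the frame of yellow_tray between -0.071 and 0.071 m and z of tube_b_mid in the frame of yellow_tray between 0.01 and 0.026 m and contact force between tube_b and yellow_tray between 0.2 and 2.2 N)) and angle between tube_b_mid's own y axis and vertical between 1.45 and 1.69 rad and ((x of tube_c_mid in the frame of blue_tray between -0.081 and 0.081 m and y of tube_c_mid in the frame of blue_tray between -0.071 and 0.071 m and z of tube_c_mid in the frame of blue_tray between 0.01 and 0.026 m and contact force between tube_c and blue_tray above 2.2 N) or (x of tube_c_mid in the frame of yellow_tray between -0.081 and 0.081 m and y of tube_c_mid in the frame of yellow_tray between -0.071 and 0.071 m and z of tube_c_mid in the frame of yellow_tray between 0.01 and 0.026 m and contact force between tube_c and yellow_tray between 0.2 and 2.2 N)) and angle between tube_c_mid's own y axis and vertical between 1.45 and 1.69 rad); the robot touches nothing.
It fails at once if the tape measure was moved more than 30 mm (distance of tape_measure from where it was at the start of the episode above 0.03 m).
It fails at once if the roll of tape was moved more than 30 mm (distance of tape_2 from where it was at the start of the episode above 0.03 m).
It fails at once if the pair of pliers was moved more than 30 mm (distance of pliers_black from where it was at the start of the episode above 0.03 m).
It fails at once if a tube was dropped or thrown (moving at over 0.7 m/s while not held: a fall of 25 mm) ((contact force between the fingers and tube_a below 0.05 N and linear speed of tube_a above 0.7 m/s) or (contact force between the fingers and tube_b below 0.05 N and linear speed of tube_b above 0.7 m/s) or (contact force between the fingers and tube_c below 0.05 N and linear speed of tube_c above 0.7 m/s)).
It also fails if it takes over 72 s, if anything falls off the work surface, if the arm or the gripper's body presses on something with over 40 N, if the wrist force passes 120 N, or if a joint passes its speed limit or range.

## Working session

There is one attempt and no reset: what is moved stays moved. The work goes in short steps, Python scripts to look and compute and a tool call to move; the robot and the scene stay as the last step left them, time stands still between calls to the robot, and variables do not carry over. Pictures are saved under pics/ and viewed, about 8 in all and at most 12, crops included, and the job is handed in when it is done.

Besides the shell and the picture viewer there is one more tool, called after "Call:" as name([rows], argument=value, ...), one row to a line, values as JSON. play_rows: Moves the arm, as the interface text tells. Its arguments: {"type":"object","properties":{"increments":{"type":"array","items":{"type":"array"}},"gripper":{"type":"number"},"grip_force":{"type":"number"}},"required":["increments"]}

```bash
mkdir -p pics; ls
python3 - <<'E'
from station import *
import cv2,numpy as np
print(get_obs()); print(grip_point_offset)
ims=[]
for n in("top","side"):
    c=read_camera(n); np.savez(f"{n}0.npz",**c)
    cv2.imwrite(f"pics/{n}0.png",c["color"][:,:,::-1]); print(n,c["intrinsics"],c["R"],c["t"])
E
```

```text
pics
{'t': 0.0, 'q': array([ 1.14086755,  0.47781751,  0.02233705,  1.55642929, -0.01147334,
        1.10922976, -0.08310234]), 'joint_vel': array([-2.77403779e-04, -6.15913292e-04,  3.38233796e-04, -7.29363598e-04,
        9.17721687e-05, -6.94023361e-04, -1.30455739e-04]), 'joint_torque': array([ 7.39846146e-04, -5.96453047e+01,  1.60787232e+00, -2.81203526e+01,
        1.23834264e-02,  9.31803079e-03,  4.00216948e-06]), 'eef_pos': array([ 0.21330991, -0.63982036,  0.23032331]), 'tool_rot': array([ 0.57397548, -0.57334008,  0.4139536 , -0.41288705]), 'contact_force': array([-0.73872892,  0.55448711,  0.50281786]), 'torque': array([-0.01763686,  0.04088363, -0.0830506 ]), 'gripper_width': 0.9971776685134248}
0.0187
top [[515.95770877   0.         330.84575344]
 [  0.         515.95770877 242.61707178]
 [  0.           0.           1.        ]] [[ 0.02448033 -0.99969321 -0.00376798]
 [-0.99287904 -0.02387357 -0.11671019]
 [ 0.11658443  0.00659825 -0.99315887]] [0.00761016 0.51583264 1.12506288]
side [[579.38126874   0.         310.34573915]
 [  0.         579.38126874 245.76042026]
 [  0.           0.           1.        ]] [[-0.89038931 -0.45499035  0.01380785]
 [-0.28423446  0.53202499 -0.7975965 ]
 [ 0.35555259 -0.71409607 -0.6030333 ]] [0.44423489 0.19895166 1.38341525]
```

View pics/top0.png

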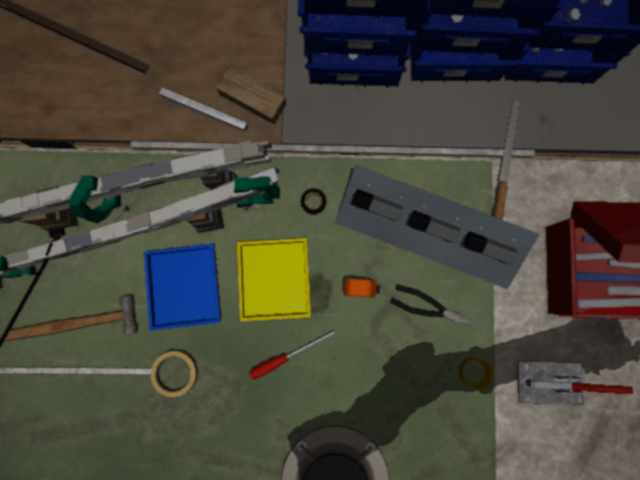

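View pics/side0.png

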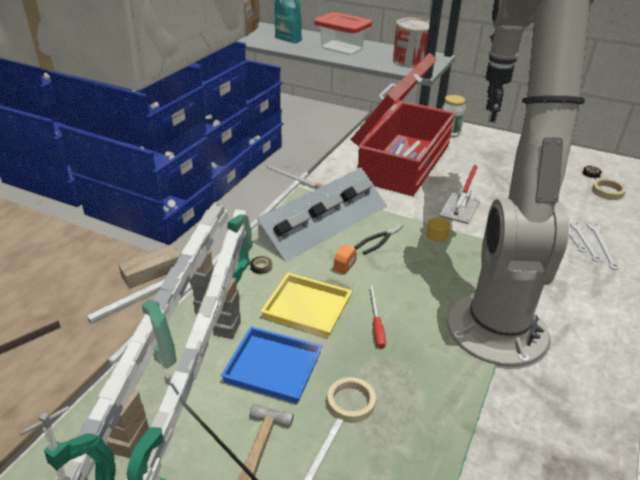

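Top view: three grey tubes with black caps toward +y on the rack (caps at about (362,198), (420,220), (475,241)). The yellow tray is at (274,279), blue at (182,286), tape measure at (360,287), pliers at (430,303) and tape roll at (313,200). Next I measure positions from depth.

```bash
cat > h.py <<'E'
import numpy as np,cv2
def world(c):
    K,R,t,d=c["intrinsics"],c["R"],c["t"],c["range_z"]
    v,u=np.mgrid[:480,:640]
    P=np.stack([(u-K[0,2])/K[0,0]*d,(v-K[1,2])/K[1,1]*d,d],-1)
    return (P-t)@R
E
python3 - <<'E'
from h import *
c=np.load("top0.npz");W=world(c);col=c["color"].astype(int);d=c["range_z"]
hsv=cv2.cvtColor(c["color"],cv2.COLOR_RGB2HSV)
m=np.zeros((480,640),np.uint8)
cv2.fillPoly(m,[np.array([[356,168],[536,234],[510,286],[340,224]])],1)
ok=(m>0)&(d>0);P=W[ok]
print(ok.sum(),P.min(0),P.max(0))
sel=P
for i in range(8):
    A=np.c_[sel[:,:2],np.ones(len(sel))];s=np.linalg.lstsq(A,sel[:,2],rcond=None)[0]
    n=np.r_[-s[:2],1]/np.linalg.norm(np.r_[-s[:2],1]);h=(P[:,2]-P[:,:2]@s[:2]-s[2])*n[2]
    sel=P[abs(h)<max(.004,.02/(i+1))]
yaw=np.arctan2(s[1],s[0]);print("plane",s,"slope",np.degrees(np.arctan(np.hypot(*s[:2]))),"yaw",np.degrees(yaw),len(sel))
H=np.zeros((480,640));H[ok]=h
lab=cv2.connectedComponentsWithStats((H>.022).astype(np.uint8))
rx=np.array([np.cos(yaw),np.sin(yaw)]);ry=np.array([-rx[1],rx[0]])
for i in range(1,lab[0]):
    if lab[2][i,4]<60: continue
    Q=W[lab[1]==i]; hh=H[lab[1]==i]
    a=Q[:,:2]@rx;b=Q[:,:2]@ry
    f=lambda x:(np.percentile(x,1),np.percentile(x,99))
    print(lab[2][i],"mean",Q.mean(0),"rx",f(a),"ry",f(b),"h",np.median(hh), "mid",(np.mean(f(a))*rx+np.mean(f(b))*ry))
    r=cv2.minAreaRect(np.c_[a,b].astype(np.float32)*1000);print(r)
# rack panel extents
a=sel[:,:2]@rx;b=sel[:,:2]@ry;print("panel rx",np.percentile(a,[.5,99.5]),"ry",np.percentile(b,[.5,99.5]),"z",np.percentile(sel[:,2],[.5,99.5]))
def colr(name,lo,hi,box,zmin,zmax):
    k=cv2.inRange(hsv,np.array(lo),np.array(hi))>0
    b=np.zeros_like(k);b[box[1]:box[3],box[0]:box[2]]=1
    k&=b&(d>0)&(W[...,2]>zmin)&(W[...,2]<zmax)
    q=(W[k][:,:2]*1000).astype(np.float32);print(name,len(q),cv2.minAreaRect(q),q.min(0),q.max(0), W[k][:,2].max())
colr("blue",(100,100,40),(130,255,255),(135,235,230,340),-.02,.05)
colr("yellow",(22,100,60),(38,255,255),(230,230,320,330),-.02,.05)
colr("orange",(0,150,100),(20,255,255),(330,270,390,305),-.02,.1)
# clamped job heights
k=(d>0)&(W[...,2]>.05);k[:,330:]=0;k[:130]=0
q=W[k];print("job",q.min(0),q.max(0))
# floor
print(np.median(W[330:380,400:450,2]))
E
```

```text
10960 [ 0.42960367 -0.41736115 -0.00253354] [6.73994398e-01 3.92887458e-04 9.13342462e-02]
plane [ 0.65737942 -0.23722869 -0.36548801] slope 34.94870660613233 yaw -19.84300612426086 7971
[351 191  51  30 673] mean [ 0.59207065 -0.07549008  0.07709265] rx (np.float64(0.5697443461965458), np.float64(0.5966200140138188)) ry (np.float64(0.07592007754369601), np.float64(0.1830167857603607)) h 0.029305160802926045 mid [ 0.59250375 -0.07617632]
((583.048828125, 129.5987548828125), (28.334178924560547, 109.847412109375), 0.6286958456039429)
[408 213  52  30 685] mean [ 0.547457   -0.19933193  0.0772818 ] rx (np.float64(0.5696926362924444), np.float64(0.5966967419798419)) ry (np.float64(-0.05582466559771444), np.float64(0.051169561408341294)) h 0.02932459818290859 mid [ 0.54777816 -0.20015132]
((582.3419189453125, -2.123260498046875), (108.96427917480469, 29.873071670532227), 89.6220474243164)
[464 235  53  29 700] mean [ 0.5039664  -0.32033882  0.07755215] rx (np.float64(0.5697416352157493), np.float64(0.5968585906501377)) ry (np.float64(-0.18450544439967548), np.float64(-0.07711641222731111
[... 173 characters left out ...]
2776 0.64649183] ry [-0.21203426  0.19532922] z [0.00365802 0.08776996]
blue 5697 ((411.0079650878906, 356.15655517578125), (182.11477661132812, 167.42030334472656), 7.722075939178467) [310.99118 262.1808 ] [509.1971  439.77335] 0.03584471236301212
yellow 5877 ((432.6617126464844, 149.30877685546875), (185.32838439941406, 165.93115234375), 4.715463161468506) [335.7658   60.99896] [530.71545 238.1537 ] 0.03488795644390117
orange 460 ((417.4700927734375, -46.39573287963867), (39.2739143371582, 62.28874969482422), 1.0417170524597168) [397.82178  -77.563995] [437.01758  -15.026802] 0.06568197198762196
job [0.01867917 0.01178757 0.05024162] [0.68337315 0.73963661 0.24029276]
0.0030218143830623013
```

```bash
cat >> h.py <<'E'
from scipy.spatial.transform import Rotation as Ro
from scipy.linalg import expm,logm
YAW=np.radians(-19.85)
rx=np.array([np.cos(YAW),np.sin(YAW),0]);ry=np.array([-rx[1],rx[0],0]);Z=np.array([0,0,1.])
n=-np.sin(np.radians(35))*rx+np.cos(np.radians(35))*Z
up=np.cos(np.radians(35))*rx+np.sin(np.radians(35))*Z
def frame(x,y): return np.stack([x,y,np.cross(x,y)],1)
RG=[frame(s*up,-n) for s in(1,-1)]
def RP(a,s): a=np.radians(a);return frame(s*np.array([np.cos(a),np.sin(a),0]),-Z)
def T(p,R): M=np.eye(4);M[:3,:3]=R;M[:3,3]=p;return M
def cur(o): q=o["tool_rot"];return T(o["eef_pos"],Ro.from_quat([q[1],q[2],q[3],q[0]]).as_matrix())
def row(A,B,N=None):
    D=np.linalg.inv(A)@B;ang=np.degrees(Ro.from_matrix(D[:3,:3]).magnitude());
    if N is None: N=int(max(np.ceil(ang/6),np.ceil(np.linalg.norm(D[:3,3])/.03),1))
    X=np.real(logm(D));E=expm(X/N)
    print("N",N,"row",[np.round(E[:3,3],4).tolist(),np.round(np.degrees(Ro.from_matrix(E[:3,:3]).as_rotvec()),2).tolist()],"ang",ang.round(1))
    print("  path",[np.round((A@expm(X*f))[:3,3],3).tolist() for f in(.25,.5,.75,1)])
E
python3 - <<'E'
from h import *
from station import *
A=cur(get_obs());print(A.round(3))
c=np.load("top0.npz")
hsv=cv2.cvtColor(c["color"],cv2.COLOR_RGB2HSV);K,R,t=c["intrinsics"],c["R"],c["t"]
for nm,lo,hi,b in(("blue",(100,100,40),(130,255,255),(135,235,230,340)),("yellow",(22,100,60),(38,255,255),(230,230,320,330))):
    k=cv2.inRange(hsv,np.array(lo),np.array(hi));z=np.zeros_like(k);z[b[1]:b[3],b[0]:b[2]]=255;k&=z
    k=cv2.morphologyEx(k,cv2.MORPH_OPEN,np.ones((3,3)))
    v,u=np.nonzero(k);ray=np.stack([(u-K[0,2])/K[0,0],(v-K[1,2])/K[1,1],np.ones(len(u))],-1)@R
    C=-R.T@t;P=C+ray*((.028-C[2])/ray[:,2])[:,None]
    print(nm,cv2.minAreaRect((P[:,:2]*1000).astype(np.float32)))
for R_ in RG: print("rot",np.degrees(Ro.from_matrix(A[:3,:3].T@R_).magnitude()))
seat=.591*rx+.065*Z
for i in(-.131,-.0015,.1295): print(seat+i*ry)
tgt=seat-.131*ry-.015*n+.120*n
for R_ in RG: row(A,T(tgt,R_))
E
```

```text
[[ 0.316 -0.001  0.949  0.213]
 [-0.949  0.002  0.316 -0.64 ]
 [-0.002 -1.    -0.     0.23 ]
 [ 0.     0.     0.     1.   ]]
blue ((409.94854736328125, 349.7039489746094), (177.96786499023438, 159.3621063232422), 7.9188923835754395)
yellow ((431.38116455078125, 146.08770751953125), (180.93943786621094, 161.9422607421875), 4.70445442199707)
rot 61.81412139880341
rot 130.83167613898271
[ 0.51140341 -0.3238959   0.065     ]
[ 0.55537628 -0.20209017  0.065     ]
[ 0.59985849 -0.07887356  0.065     ]
N 15 row [[-0.0075, 0.0048, 0.0274], [1.05, -3.34, -2.18]] ang 61.8
  path [[0.297, -0.574, 0.213], [0.367, -0.494, 0.197], [0.42, -0.402, 0.177], [0.455, -0.303, 0.151]]
N 22 row [[-0.0215, 0.0099, -0.0038], [1.77, 5.61, 0.86]] ang 130.8
  path [[0.184, -0.523, 0.181], [0.226, -0.404, 0.148], [0.327, -0.322, 0.138], [0.455, -0.303, 0.151]]
```

Call:
play_rows([
  [[-0.0075, 0.0048, 0.0274], [1.05, -3.34, -2.18]],
  [[-0.0075, 0.0048, 0.0274], [1.05, -3.34, -2.18]],
  [[-0.0075, 0.0048, 0.0274], [1.05, -3.34, -2.18]],
  [[-0.0075, 0.0048, 0.0274], [1.05, -3.34, -2.18]],
  [[-0.0075, 0.0048, 0.0274], [1.05, -3.34, -2.18]],
  [[-0.0075, 0.0048, 0.0274], [1.05, -3.34, -2.18]],
  [[-0.0075, 0.0048, 0.0274], [1.05, -3.34, -2.18]],
  [[-0.0075, 0.0048, 0.0274], [1.05, -3.34, -2.18]],
  [[-0.0075, 0.0048, 0.0274], [1.05, -3.34, -2.18]],
  [[-0.0075, 0.0048, 0.0274], [1.05, -3.34, -2.18]],
  [[-0.0075, 0.0048, 0.0274], [1.05, -3.34, -2.18]],
  [[-0.0075, 0.0048, 0.0274], [1.05, -3.34, -2.18]],
  [[-0.0075, 0.0048, 0.0274], [1.05, -3.34, -2.18]],
  [[-0.0075, 0.0048, 0.0274], [1.05, -3.34, -2.18]],
  [[-0.0075, 0.0048, 0.0274], [1.05, -3.34, -2.18]],
  [[0, 0, 0], [0, 0, 0]],
  [[0, 0, 0], [0, 0, 0]],
  [[0, 0, 0], [0, 0, 0]],
], gripper=0.06, grip_force=60)

```text
t: 1.6
eef_pos: [0.4341, -0.3541, 0.1566]
tool_rot: [-0.629, 0.701, 0.021, 0.335]
contact_force: [0.2, -0.1, -0.1]
gripper_width: 0.698
```

Run:
```python
from h import *
from station import *
o=get_obs();A=cur(o);print(o["t"],o["q"],o["gripper_width"],o["contact_force"])
tgt=.591*rx+.065*Z-.131*ry-.015*n
D=A[:3,:3].T;print("rel tool",(D@(tgt-A[:3,3])).round(4),"roterr",np.degrees(Ro.from_matrix(D@RG[0]).as_rotvec()))
row(A,T(tgt+.03*n,RG[0]))
c=read_camera("side");cv2.imwrite("pics/side1.png",c["color"][:,:,::-1][120:320,180:480].repeat(2,0).repeat(2,1))
```

```text
1.6 [ 1.23055699  0.27787419 -0.67107122  2.24208476  0.43470651  0.18227166
 -0.2483834 ] 0.6982721123011829 [ 0.23109303 -0.05401929 -0.05659376]
rel tool [0.004  0.1231 0.0606] roterr [ 2.67676392 -5.95476368 -5.24050117]
N 4 row [[0.0001, 0.0236, 0.0144], [0.67, -1.49, -1.31]] ang 8.4
  path [[0.451, -0.346, 0.136], [0.468, -0.338, 0.116], [0.486, -0.33, 0.097], [0.503, -0.321, 0.077]]
```

View pics/side1.png

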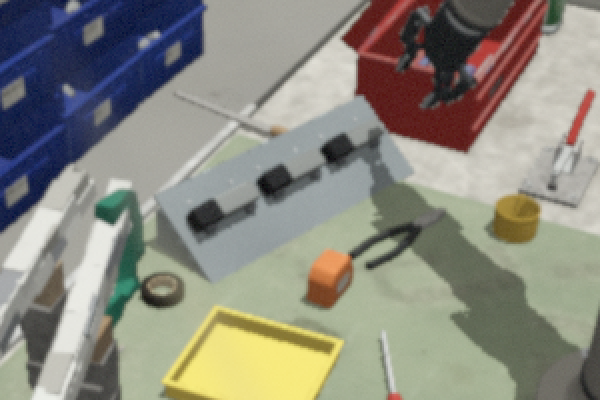

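The jaws are still short of tube c, about 60 mm to its left as the tool sees it. That could be row clipping or joint 6 near its limit. I'll try a correcting move back to the hover.

Call:
play_rows([
  [[0.0005, 0.002, 0.01], [0.45, -1.0, -0.87]],
  [[0.0005, 0.002, 0.01], [0.45, -1.0, -0.87]],
  [[0.0005, 0.002, 0.01], [0.45, -1.0, -0.87]],
  [[0.0005, 0.002, 0.01], [0.45, -1.0, -0.87]],
  [[0.0005, 0.002, 0.01], [0.45, -1.0, -0.87]],
  [[0.0005, 0.002, 0.01], [0.45, -1.0, -0.87]],
  [[0, 0, 0], [0, 0, 0]],
])

```text
t: 2.23
eef_pos: [0.4647, -0.3035, 0.1481]
tool_rot: [-0.629, 0.701, 0.091, 0.324]
contact_force: [-1.4, 0.1, 0.0]
gripper_width: 0.703
```

```bash
cat > chk.py <<'E'
from h import *
from station import *
import sys
o=get_obs();A=cur(o);print(o["t"],o["q"].round(3),"w",o["gripper_width"],o["contact_force"].round(2))
def rel(p,R):
    D=A[:3,:3].T;print("rel tool",(D@(p-A[:3,3])).round(4),"roterr",np.degrees(Ro.from_matrix(D@R).as_rotvec()).round(2))
seat=lambda k:.591*rx+.065*Z+{'c':-.131,'b':-.0015,'a':.1295}[k]*ry-.015*n
E
python3 - <<'E'
from chk import *
rel(seat('c'),RG[0])
E
```

```text
2.2333 [ 1.361  0.354 -0.94   2.308  1.524  0.174 -1.275] w 0.7030356240127714 [-1.45  0.1   0.01]
rel tool [-0.0053  0.1123 -0.0032] roterr [ 0.03 -0.03 -0.38]
```

Call:
play_rows([
  [[-0.001, 0.014, -0.0005], [0, 0, 0]],
  [[-0.001, 0.014, -0.0005], [0, 0, 0]],
  [[-0.001, 0.014, -0.0005], [0, 0, 0]],
  [[-0.001, 0.014, -0.0005], [0, 0, 0]],
  [[-0.001, 0.014, -0.0005], [0, 0, 0]],
  [[0, 0.015, -0.0005], [0, 0, 0]],
  [[0, 0, 0], [0, 0, 0]],
  [[0, 0, 0], [0, 0, 0]],
])

```text
t: 2.9
eef_pos: [0.5043, -0.323, 0.0747]
tool_rot: [-0.629, 0.701, 0.088, 0.324]
contact_force: [0.2, -0.6, 0.0]
gripper_width: 0.707
```

Run:
```python
from chk import *
rel(seat('c'),RG[0])
```

```text
2.9 [ 1.332  0.649 -0.989  2.249  1.938  0.405 -1.574] w 0.707494680193476 [ 0.15 -0.59  0.01]
rel tool [0.0004 0.027  0.0016] roterr [ 0.13 -0.23 -0.57]
```

Call:
play_rows([
  [[0, 0.008, 0.0005], [0, 0, 0]],
  [[0, 0.008, 0.0005], [0, 0, 0]],
  [[0, 0.008, 0.0005], [0, 0, 0]],
  [[0, 0, 0], [0, 0, 0]],
  [[0, 0, 0], [0, 0, 0]],
])

```text
t: 3.32
eef_pos: [0.5183, -0.3256, 0.0555]
tool_rot: [-0.628, 0.701, 0.09, 0.324]
contact_force: [-0.6, 0.1, 0.3]
gripper_width: 0.702
```

Call:
play_rows([
  [[0, 0, 0], [0, 0, 0]],
  [[0, 0, 0], [0, 0, 0]],
  [[0, 0, 0], [0, 0, 0]],
  [[0, 0, 0], [0, 0, 0]],
  [[0, 0, 0], [0, 0, 0]],
  [[0, 0, 0], [0, 0, 0]],
  [[0, 0, 0], [0, 0, 0]],
  [[0, 0, 0], [0, 0, 0]],
], gripper=0.01, grip_force=60)

```text
t: 3.98
eef_pos: [0.5174, -0.3255, 0.0559]
tool_rot: [-0.628, 0.702, 0.09, 0.324]
contact_force: [-5.7, 2.3, 4.7]
gripper_width: 0.338
```

Run:
```python
from chk import *
rel(seat('c'),RG[0])
```

```text
3.9833 [ 1.31   0.717 -0.986  2.229  1.996  0.454 -1.602] w 0.33819261176754917 [-5.69  2.28  4.74]
rel tool [ 0.0001  0.004  -0.0005] roterr [ 0.13 -0.12 -0.42]
```

Call:
play_rows([
  [[0.006, -0.008, 0], [0, 0, 0]],
  [[0.011, -0.016, 0], [0, 0, 0]],
  [[0.011, -0.016, 0], [0, 0, 0]],
  [[0.011, -0.016, 0], [0, 0, 0]],
  [[0.011, -0.016, 0], [0, 0, 0]],
  [[0.011, -0.016, 0], [0, 0, 0]],
  [[0.011, -0.016, 0], [0, 0, 0]],
  [[0, 0, 0], [0, 0, 0]],
  [[0, 0, 0], [0, 0, 0]],
  [[0, 0, 0], [0, 0, 0]],
  [[0, 0, 0], [0, 0, 0]],
])

```text
t: 4.9
eef_pos: [0.517, -0.3258, 0.1777]
tool_rot: [-0.629, 0.702, 0.089, 0.324]
contact_force: [0.3, -0.3, -4.1]
gripper_width: 0.34
```

Run:
```python
from chk import *
print(A[:3,3],o["torque"])
BL=np.array([.410,.351,0]);YE=np.array([.4315,.1465,0])
for P,a in((BL,7.9),(YE,4.7)):
  for s in(1,): row(A,T(P+.2*Z,RP(a,s)))
c=read_camera("side");cv2.imwrite("pics/side2.png",c["color"][:,:,::-1][120:320,180:480].repeat(2,0).repeat(2,1))
```

```text
4.9 [ 1.361  0.405 -0.998  2.167  1.116  0.277 -0.864] w 0.3399504539427236 [ 0.28 -0.29 -4.1 ]
[ 0.51702007 -0.32580076  0.17772749] [0.34023925 0.97976918 0.01912685]
N 23 row [[-0.0073, -0.0042, 0.0289], [0.37, -1.18, 1.47]] ang 44.1
  path [[0.52, -0.153, 0.174], [0.502, 0.019, 0.175], [0.465, 0.188, 0.183], [0.41, 0.351, 0.2]]
N 17 row [[-0.0082, -0.0047, 0.0269], [0.44, -1.41, 1.99]] ang 42.2
  path [[0.514, -0.205, 0.176], [0.498, -0.085, 0.178], [0.47, 0.033, 0.185], [0.432, 0.146, 0.2]]
```

View pics/side2.png

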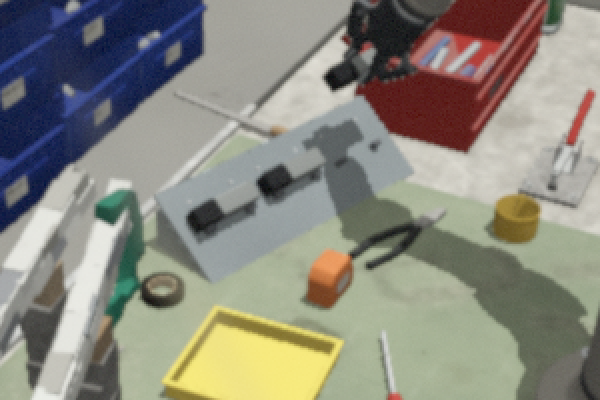

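Lifting tube c changed the vertical force by -4.1 N, so it is full and goes to blue. The picture shows it clear of the rack. Next I turn the tool upright.

Run:
```python
from chk import *
B=T([.51,-.29,.25],RP(-19.85,1));row(A,B)
def tr(P,a,dx,z): a=np.radians(a);return P+np.array([np.cos(a),np.sin(a),0])*dx+z*Z
BL=np.array([.410,.351,0])
row(B,T(tr(BL,7.9,-.04,.2),RP(7.9,1)))
row(B,T([.5,0.03,.25],RP(-6,1)))
row(T([.5,0.03,.25],RP(-6,1)),T(tr(BL,7.9,-.04,.2),RP(7.9,1)))
```

```text
4.95 [ 1.36   0.405 -0.998  2.167  1.115  0.276 -0.863] w 0.34405229028227696 [-0.3  -0.16 -3.74]
N 6 row [[0.0012, -0.0126, 0.0052], [0.01, -0.03, 5.74]] ang 34.5
  path [[0.512, -0.315, 0.195], [0.509, -0.306, 0.213], [0.508, -0.297, 0.231], [0.51, -0.29, 0.25]]
N 22 row [[-0.0097, 0.0023, 0.0282], [0.0, -1.26, 0.0]] ang 27.8
  path [[0.504, -0.126, 0.238], [0.479, 0.036, 0.225], [0.434, 0.194, 0.213], [0.37, 0.346, 0.2]]
N 11 row [[-0.0077, 0.0, 0.0281], [0.0, -1.26, 0.0]] ang 13.8
  path [[0.515, -0.21, 0.25], [0.515, -0.13, 0.25], [0.51, -0.05, 0.25], [0.5, 0.03, 0.25]]
N 12 row [[-0.0107, 0.0042, 0.0264], [0.0, -1.16, 0.0]] ang 13.9
  path [[0.475, 0.112, 0.238], [0.445, 0.192, 0.225], [0.41, 0.27, 0.213], [0.37, 0.346, 0.2]]
```

Call:
play_rows([
  [[0.0012, -0.0126, 0.0052], [0, 0, 5.74]],
  [[0.0012, -0.0126, 0.0052], [0, 0, 5.74]],
  [[0.0012, -0.0126, 0.0052], [0, 0, 5.74]],
  [[0.0012, -0.0126, 0.0052], [0, 0, 5.74]],
  [[0.0012, -0.0126, 0.0052], [0, 0, 5.74]],
  [[0.0012, -0.0126, 0.0052], [0, 0, 5.74]],
  [[0, 0, 0], [0, 0, 0]],
])

```text
t: 5.53
eef_pos: [0.5153, -0.2929, 0.2504]
tool_rot: [-0.693, 0.699, -0.114, 0.135]
contact_force: [2.0, -0.4, -3.4]
gripper_width: 0.344
```

Call:
play_rows([
  [[-0.004, 0, 0.014], [0, -0.63, 0]],
  [[-0.0077, 0, 0.0281], [0, -1.26, 0]],
  [[-0.0077, 0, 0.0281], [0, -1.26, 0]],
  [[-0.0077, 0, 0.0281], [0, -1.26, 0]],
  [[-0.0077, 0, 0.0281], [0, -1.26, 0]],
  [[-0.0077, 0, 0.0281], [0, -1.26, 0]],
  [[-0.0077, 0, 0.0281], [0, -1.26, 0]],
  [[-0.0077, 0, 0.0281], [0, -1.26, 0]],
  [[-0.0077, 0, 0.0281], [0, -1.26, 0]],
  [[-0.0077, 0, 0.0281], [0, -1.26, 0]],
  [[-0.0077, 0, 0.0281], [0, -1.26, 0]],
  [[-0.004, 0, 0.014], [0, -0.63, 0]],
  [[0, 0, 0], [0, 0, 0]],
])

```text
t: 6.62
eef_pos: [0.5013, 0.0305, 0.2423]
tool_rot: [-0.701, 0.711, -0.027, 0.047]
contact_force: [0.7, -0.5, -4.1]
gripper_width: 0.337
```

```bash
cat >> chk.py <<'E'
BL=(np.array([.410,.351,0]),7.9);YE=(np.array([.4315,.1465,0]),4.7)
def tr(t,dx,z): P,a=t;b=np.radians(a);return T(P+np.array([np.cos(b),np.sin(b),0])*dx+z*Z,RP(a,1))
E
python3 - <<'E'
from chk import *
print(A.round(3))
row(A,tr(BL,-.04,.2))
E
```

```text
6.6167 [ 0.847  0.457 -1.313  1.909  0.516  1.143 -0.765] w 0.33654383518083897 [ 0.71 -0.53 -4.08]
[[ 0.994  0.027  0.105  0.501]
 [-0.105 -0.015  0.994  0.03 ]
 [ 0.028 -1.    -0.012  0.242]
 [ 0.     0.     0.     1.   ]]
N 12 row [[-0.0108, 0.0032, 0.0264], [0.08, -1.16, 0.13]] ang 14.0
  path [[0.476, 0.112, 0.231], [0.446, 0.192, 0.22], [0.41, 0.27, 0.21], [0.37, 0.346, 0.2]]
```

Call:
play_rows([
  [[-0.0081, 0.0024, 0.0198], [0.06, -0.87, 0.1]],
  [[-0.0081, 0.0024, 0.0198], [0.06, -0.87, 0.1]],
  [[-0.0081, 0.0024, 0.0198], [0.06, -0.87, 0.1]],
  [[-0.0081, 0.0024, 0.0198], [0.06, -0.87, 0.1]],
  [[-0.0081, 0.0024, 0.0198], [0.06, -0.87, 0.1]],
  [[-0.0081, 0.0024, 0.0198], [0.06, -0.87, 0.1]],
  [[-0.0081, 0.0024, 0.0198], [0.06, -0.87, 0.1]],
  [[-0.0081, 0.0024, 0.0198], [0.06, -0.87, 0.1]],
  [[-0.0081, 0.0024, 0.0198], [0.06, -0.87, 0.1]],
  [[-0.0081, 0.0024, 0.0198], [0.06, -0.87, 0.1]],
  [[-0.0081, 0.0024, 0.0198], [0.06, -0.87, 0.1]],
  [[-0.0081, 0.0024, 0.0198], [0.06, -0.87, 0.1]],
  [[-0.0081, 0.0024, 0.0198], [0.06, -0.87, 0.1]],
  [[-0.0081, 0.0024, 0.0198], [0.06, -0.87, 0.1]],
  [[-0.0081, 0.0024, 0.0198], [0.06, -0.87, 0.1]],
  [[-0.0081, 0.0024, 0.0198], [0.06, -0.87, 0.1]],
  [[0, 0, 0], [0, 0, 0]],
])

```text
t: 8.03
eef_pos: [0.3713, 0.3443, 0.2003]
tool_rot: [0.707, -0.704, -0.047, 0.049]
contact_force: [-0.7, 0.4, -4.0]
gripper_width: 0.339
```

Run:
```python
from chk import *
print(A.round(3))
row(A,tr(BL,-.04,.045))
```

```text
8.0333 [ 0.109  0.532 -1.262  1.93   0.567  1.104 -1.25 ] w 0.3385046986791705 [-0.71  0.36 -3.98]
[[ 0.991 -0.003 -0.135  0.371]
 [ 0.135  0.004  0.991  0.344]
 [-0.002 -1.     0.004  0.2  ]
 [ 0.     0.     0.     1.   ]]
N 6 row [[-0.0001, 0.0259, 0.0002], [-0.04, -0.02, -0.02]] ang 0.3
  path [[0.371, 0.345, 0.161], [0.371, 0.345, 0.123], [0.371, 0.345, 0.084], [0.37, 0.346, 0.045]]
```

Call:
play_rows([
  [[0, 0.025, 0], [0, 0, 0]],
  [[0, 0.025, 0], [0, 0, 0]],
  [[0, 0.025, 0], [0, 0, 0]],
  [[0, 0.025, 0], [0, 0, 0]],
  [[0, 0.025, 0], [0, 0, 0]],
  [[0, 0.025, 0], [0, 0, 0]],
  [[0, 0.015, 0], [0, 0, 0]],
  [[0, 0, 0], [0, 0, 0]],
  [[0, 0, 0], [0, 0, 0]],
])

```text
t: 8.78
eef_pos: [0.3733, 0.3406, 0.0355]
tool_rot: [0.706, -0.705, -0.044, 0.047]
contact_force: [-0.3, 0.1, -4.1]
gripper_width: 0.337
```

Run:
```python
from chk import *
print(A.round(3))
c=read_camera("side");cv2.imwrite("pics/side3.png",c["color"][:,:,::-1][250:450,180:480].repeat(2,0).repeat(2,1))
```

```text
8.7833 [-0.08   0.733 -1.017  2.05   0.847  0.856 -1.466] w 0.33688574337758526 [-0.33  0.12 -4.14]
[[ 0.992 -0.004 -0.13   0.373]
 [ 0.13   0.     0.992  0.341]
 [-0.004 -1.     0.001  0.036]
 [ 0.     0.     0.     1.   ]]
```

View pics/side3.png

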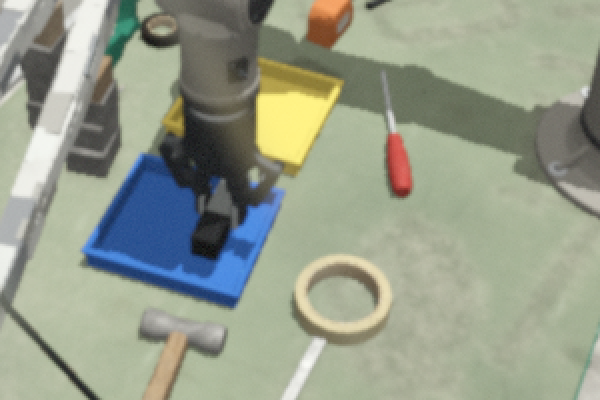

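The tube sits over the near half of the blue tray, clear of the walls. I'll lower it.

Call:
play_rows([
  [[0, 0.006, 0.001], [0, 0, 0]],
  [[0, 0.006, 0.001], [0, 0, 0]],
  [[0, 0.006, 0.001], [0, 0, 0]],
  [[0, 0.004, 0], [0, 0, 0]],
  [[0, 0.0015, 0], [0, 0, 0]],
  [[0, 0.0015, 0], [0, 0, 0]],
  [[0, 0, 0], [0, 0, 0]],
  [[0, 0, 0], [0, 0, 0]],
])

```text
t: 9.5
eef_pos: [0.3735, 0.3451, 0.0115]
tool_rot: [0.706, -0.705, -0.045, 0.047]
contact_force: [0.3, 0.1, -3.9]
gripper_width: 0.34
```

Call:
play_rows([
  [[0, 0.0015, 0], [0, 0, 0]],
  [[0, 0.0015, 0], [0, 0, 0]],
  [[0, 0, 0], [0, 0, 0]],
  [[0, 0, 0], [0, 0, 0]],
])

```text
t: 9.83
eef_pos: [0.3737, 0.3451, 0.0085]
tool_rot: [0.706, -0.705, -0.045, 0.047]
contact_force: [-0.0, -0.9, -3.0]
gripper_width: 0.341
```

Call:
play_rows([
  [[0, 0.001, 0], [0, 0, 0]],
  [[0, 0, 0], [0, 0, 0]],
  [[0, 0, 0], [0, 0, 0]],
])

```text
t: 10.08
eef_pos: [0.3737, 0.3452, 0.0083]
tool_rot: [0.706, -0.705, -0.045, 0.047]
contact_force: [-1.1, -2.8, 8.0]
gripper_width: 0.34
```

Contact. I'll release slightly, then back straight up.

Call:
play_rows([
  [[0, 0, 0], [0, 0, 0]],
  [[0, 0, 0], [0, 0, 0]],
  [[0, 0, 0], [0, 0, 0]],
  [[0, 0, 0], [0, 0, 0]],
  [[0, 0, 0], [0, 0, 0]],
], gripper=0.042)

```text
t: 10.5
eef_pos: [0.3735, 0.3451, 0.0074]
tool_rot: [0.706, -0.705, -0.045, 0.047]
contact_force: [0.0, 0.3, 0.0]
gripper_width: 0.493
```

Call:
play_rows([
  [[0, -0.01, 0], [0, 0, 0]],
  [[0, -0.02, 0], [0, 0, 0]],
  [[0, -0.03, 0], [0, 0, 0]],
  [[0, -0.03, 0], [0, 0, 0]],
  [[0, -0.03, 0], [0, 0, 0]],
  [[0, -0.03, 0], [0, 0, 0]],
  [[0, -0.03, 0], [0, 0, 0]],
  [[0, 0, 0], [0, 0, 0]],
])

```text
t: 11.17
eef_pos: [0.3751, 0.3479, 0.1933]
tool_rot: [0.708, -0.703, -0.047, 0.045]
contact_force: [-0.8, 0.5, -0.4]
gripper_width: 0.494
```

Run:
```python
from chk import *
print(A.round(3))
B=T([.5,0.03,.25],RP(-6,1));row(A,B)
C=T(seat('b')+.12*n+.03*Z,RG[0]);row(B,C);row(A,C)
```

```text
11.1667 [ 0.09   0.54  -1.242  1.931  0.581  1.088 -1.262] w 0.49446011227058095 [-0.78  0.47 -0.4 ]
[[ 0.991  0.003 -0.13   0.375]
 [ 0.13   0.007  0.991  0.348]
 [ 0.004 -1.     0.006  0.193]
 [ 0.     0.     0.     1.   ]]
N 12 row [[0.0098, -0.0048, -0.0268], [-0.03, 1.12, 0.02]] ang 13.5
  path [[0.413, 0.271, 0.207], [0.447, 0.193, 0.221], [0.476, 0.112, 0.236], [0.5, 0.03, 0.25]]
N 8 row [[0.0029, 0.0102, -0.0258], [-0.53, 1.68, -4.35]] ang 37.6
  path [[0.5, -0.022, 0.23], [0.5, -0.075, 0.212], [0.5, -0.128, 0.196], [0.499, -0.182, 0.181]]
N 19 row [[0.0086, 0.0039, -0.0273], [-0.46, 1.39, -1.8]] ang 44.0
  path [[0.428, 0.222, 0.178], [0.467, 0.09, 0.173], [0.491, -0.045, 0.174], [0.499, -0.182, 0.181]]
```

Call:
play_rows([
  [[0.0098, -0.0048, -0.0268], [0, 1.12, 0]],
  [[0.0098, -0.0048, -0.0268], [0, 1.12, 0]],
  [[0.0098, -0.0048, -0.0268], [0, 1.12, 0]],
  [[0.0098, -0.0048, -0.0268], [0, 1.12, 0]],
  [[0.0098, -0.0048, -0.0268], [0, 1.12, 0]],
  [[0.0098, -0.0048, -0.0268], [0, 1.12, 0]],
  [[0.0098, -0.0048, -0.0268], [0, 1.12, 0]],
  [[0.0098, -0.0048, -0.0268], [0, 1.12, 0]],
  [[0.0098, -0.0048, -0.0268], [0, 1.12, 0]],
  [[0.0098, -0.0048, -0.0268], [0, 1.12, 0]],
  [[0.0098, -0.0048, -0.0268], [0, 1.12, 0]],
  [[0.0098, -0.0048, -0.0268], [0, 1.12, 0]],
], gripper=0.06)

```text
t: 12.17
eef_pos: [0.4987, 0.0253, 0.2448]
tool_rot: [0.706, -0.706, 0.038, -0.036]
contact_force: [0.6, 0.6, 0.6]
gripper_width: 0.698
```

Call:
play_rows([
  [[0.0023, 0.0082, -0.0206], [-0.42, 1.34, -3.48]],
  [[0.0023, 0.0082, -0.0206], [-0.42, 1.34, -3.48]],
  [[0.0023, 0.0082, -0.0206], [-0.42, 1.34, -3.48]],
  [[0.0023, 0.0082, -0.0206], [-0.42, 1.34, -3.48]],
  [[0.0023, 0.0082, -0.0206], [-0.42, 1.34, -3.48]],
  [[0.0023, 0.0082, -0.0206], [-0.42, 1.34, -3.48]],
  [[0.0023, 0.0082, -0.0206], [-0.42, 1.34, -3.48]],
  [[0.0023, 0.0082, -0.0206], [-0.42, 1.34, -3.48]],
  [[0.0023, 0.0082, -0.0206], [-0.42, 1.34, -3.48]],
  [[0.0023, 0.0082, -0.0206], [-0.42, 1.34, -3.48]],
  [[0, 0, 0], [0, 0, 0]],
  [[0, 0, 0], [0, 0, 0]],
])

```text
t: 13.17
eef_pos: [0.4983, -0.1768, 0.178]
tool_rot: [-0.631, 0.705, 0.087, 0.313]
contact_force: [0.4, 0.6, 0.9]
gripper_width: 0.704
```

Run:
```python
from chk import *
print(A.round(3))
rel(seat('b'),RG[0]);row(A,T(seat('b')+.03*n,RG[0]),7)
```

```text
13.1667 [ 1.031  0.202 -0.927  2.337  1.234  0.28  -1.315] w 0.7035340538469741 [0.4  0.58 0.94]
[[ 0.789  0.517  0.331  0.498]
 [-0.273 -0.188  0.944 -0.177]
 [ 0.55  -0.835 -0.008  0.178]
 [ 0.     0.     0.     1.   ]]
rel tool [-0.0098  0.1436 -0.004 ] roterr [ 0.08  0.67 -1.61]
N 7 row [[-0.0017, 0.0162, -0.0006], [0.01, 0.1, -0.23]] ang 1.7
  path [[0.51, -0.182, 0.153], [0.522, -0.188, 0.127], [0.535, -0.194, 0.102], [0.547, -0.199, 0.077]]
```

Call:
play_rows([
  [[-0.0017, 0.0162, -0.0006], [0, 0.1, -0.23]],
  [[-0.0017, 0.0162, -0.0006], [0, 0.1, -0.23]],
  [[-0.0017, 0.0162, -0.0006], [0, 0.1, -0.23]],
  [[-0.0017, 0.0162, -0.0006], [0, 0.1, -0.23]],
  [[-0.0017, 0.0162, -0.0006], [0, 0.1, -0.23]],
  [[-0.0017, 0.0162, -0.0006], [0, 0.1, -0.23]],
  [[-0.0017, 0.0162, -0.0006], [0, 0.1, -0.23]],
  [[0, 0, 0], [0, 0, 0]],
  [[0, 0, 0], [0, 0, 0]],
])

```text
t: 13.92
eef_pos: [0.5484, -0.1986, 0.0775]
tool_rot: [-0.628, 0.7, 0.092, 0.327]
contact_force: [-0.2, -1.0, 1.3]
gripper_width: 0.706
```

Run:
```python
from chk import *
rel(seat('b'),RG[0])
```

```text
13.9167 [ 0.939  0.563 -0.882  2.307  1.991  0.508 -1.954] w 0.7059303518576348 [-0.18 -1.03  1.28]
rel tool [-0.0008  0.0297 -0.0009] roterr [-0.05 -0.16 -0.02]
```

Call:
play_rows([
  [[0, 0.0085, 0], [0, 0, 0]],
  [[0, 0.0085, 0], [0, 0, 0]],
  [[0, 0.0085, 0], [0, 0, 0]],
  [[0, 0, 0], [0, 0, 0]],
  [[0, 0, 0], [0, 0, 0]],
])

```text
t: 14.33
eef_pos: [0.5616, -0.2046, 0.0563]
tool_rot: [-0.627, 0.701, 0.093, 0.327]
contact_force: [-0.7, 0.0, -0.4]
gripper_width: 0.703
```

Call:
play_rows([
  [[0, 0, 0], [0, 0, 0]],
  [[0, 0, 0], [0, 0, 0]],
  [[0, 0, 0], [0, 0, 0]],
  [[0, 0, 0], [0, 0, 0]],
  [[0, 0, 0], [0, 0, 0]],
  [[0, 0, 0], [0, 0, 0]],
  [[0, 0, 0], [0, 0, 0]],
  [[0, 0, 0], [0, 0, 0]],
], gripper=0.01, grip_force=60)

```text
t: 15.0
eef_pos: [0.5608, -0.2043, 0.0567]
tool_rot: [-0.627, 0.701, 0.093, 0.326]
contact_force: [-5.9, 0.6, 5.1]
gripper_width: 0.344
```

Call:
play_rows([
  [[0.006, -0.008, 0], [0, 0, 0]],
  [[0.011, -0.016, 0], [0, 0, 0]],
  [[0.011, -0.016, 0], [0, 0, 0]],
  [[0.011, -0.016, 0], [0, 0, 0]],
  [[0.011, -0.016, 0], [0, 0, 0]],
  [[0.011, -0.016, 0], [0, 0, 0]],
  [[0.011, -0.016, 0], [0, 0, 0]],
  [[0, 0, 0], [0, 0, 0]],
  [[0, 0, 0], [0, 0, 0]],
  [[0, 0, 0], [0, 0, 0]],
  [[0, 0, 0], [0, 0, 0]],
])

```text
t: 15.92
eef_pos: [0.5595, -0.2045, 0.1812]
tool_rot: [-0.628, 0.701, 0.092, 0.326]
contact_force: [-0.3, -0.5, -4.2]
gripper_width: 0.34
```

Run:
```python
from chk import *
print(A.round(3))
B=T([.5,-.14,.25],RP(-19.85,1));row(A,B,7)
row(B,tr(BL,.032,.2));row(B,tr(YE,-.005,.2));row(B,tr(YE,.035,.2))
```

```text
15.9167 [ 0.908  0.292 -0.796  2.223  1.288  0.305 -1.331] w 0.3396315278637496 [-0.26 -0.48 -4.21]
[[ 0.771  0.538  0.342  0.559]
 [-0.28  -0.196  0.94  -0.204]
 [ 0.572 -0.82   0.     0.181]
 [ 0.     0.     0.     1.   ]]
N 7 row [[-0.0072, -0.0132, 0.0058], [0.01, -0.02, 4.99]] ang 34.9
  path [[0.541, -0.187, 0.194], [0.525, -0.17, 0.21], [0.511, -0.155, 0.229], [0.5, -0.14, 0.25]]
N 17 row [[-0.0069, 0.0029, 0.0288], [0.0, -1.63, 0.0]] ang 27.8
  path [[0.508, -0.014, 0.238], [0.501, 0.111, 0.225], [0.479, 0.235, 0.213], [0.442, 0.355, 0.2]]
N 10 row [[-0.0117, 0.005, 0.0274], [0.0, -2.45, 0.0]] ang 24.6
  path [[0.493, -0.066, 0.238], [0.479, 0.007, 0.225], [0.456, 0.078, 0.213], [0.427, 0.146, 0.2]]
N 10 row [[-0.0078, 0.005, 0.0283], [0.0, -2.45, 0.0]] ang 24.6
  path [[0.503, -0.067, 0.238], [0.499, 0.006, 0.225], [0.486, 0.079, 0.213], [0.466, 0.149, 0.2]]
```

Tube b reads -4.2 N, so it is also full and goes to blue, in the far half.

Call:
play_rows([
  [[-0.0072, -0.0132, 0.0058], [0, 0, 4.99]],
  [[-0.0072, -0.0132, 0.0058], [0, 0, 4.99]],
  [[-0.0072, -0.0132, 0.0058], [0, 0, 4.99]],
  [[-0.0072, -0.0132, 0.0058], [0, 0, 4.99]],
  [[-0.0072, -0.0132, 0.0058], [0, 0, 4.99]],
  [[-0.0072, -0.0132, 0.0058], [0, 0, 4.99]],
  [[-0.0072, -0.0132, 0.0058], [0, 0, 4.99]],
])

```text
t: 16.5
eef_pos: [0.5064, -0.1513, 0.2403]
tool_rot: [-0.686, 0.704, -0.1, 0.153]
contact_force: [1.3, -0.1, -5.0]
gripper_width: 0.34
```

Call:
play_rows([
  [[-0.0069, 0.002, 0.0288], [0, -1.63, 0]],
  [[-0.0069, 0.002, 0.0288], [0, -1.63, 0]],
  [[-0.0069, 0.002, 0.0288], [0, -1.63, 0]],
  [[-0.0069, 0.002, 0.0288], [0, -1.63, 0]],
  [[-0.0069, 0.002, 0.0288], [0, -1.63, 0]],
  [[-0.0069, 0.002, 0.0288], [0, -1.63, 0]],
  [[-0.0069, 0.002, 0.0288], [0, -1.63, 0]],
  [[-0.0069, 0.002, 0.0288], [0, -1.63, 0]],
  [[-0.0069, 0.002, 0.0288], [0, -1.63, 0]],
  [[-0.0069, 0.002, 0.0288], [0, -1.63, 0]],
  [[-0.0069, 0.002, 0.0288], [0, -1.63, 0]],
  [[-0.0069, 0.002, 0.0288], [0, -1.63, 0]],
  [[0, 0, 0], [0, 0, 0]],
])

```text
t: 17.58
eef_pos: [0.496, 0.2078, 0.2011]
tool_rot: [-0.694, 0.719, 0.024, 0.029]
contact_force: [0.1, 0.8, -4.0]
gripper_width: 0.342
```

Run:
```python
from chk import *
print(A.round(3))
row(A,tr(BL,.034,.18),8)
```

```text
17.5833 [ 0.331  0.488 -1.132  1.903  0.597  1.065 -1.061] w 0.34229877437382195 [ 0.13  0.82 -3.96]
[[ 0.997  0.075  0.009  0.496]
 [-0.006 -0.035  0.999  0.208]
 [ 0.075 -0.997 -0.034  0.201]
 [ 0.     0.     0.     1.   ]]
N 8 row [[-0.0056, 0.002, 0.0189], [0.28, -1.04, 0.52]] ang 9.6
  path [[0.485, 0.245, 0.195], [0.473, 0.283, 0.19], [0.459, 0.319, 0.184], [0.444, 0.356, 0.18]]
```

Call:
play_rows([
  [[-0.0056, 0.002, 0.0189], [0.28, -1.04, 0.52]],
  [[-0.0056, 0.002, 0.0189], [0.28, -1.04, 0.52]],
  [[-0.0056, 0.002, 0.0189], [0.28, -1.04, 0.52]],
  [[-0.0056, 0.002, 0.0189], [0.28, -1.04, 0.52]],
  [[-0.0056, 0.002, 0.0189], [0.28, -1.04, 0.52]],
  [[-0.0056, 0.002, 0.0189], [0.28, -1.04, 0.52]],
  [[-0.0056, 0.002, 0.0189], [0.28, -1.04, 0.52]],
  [[-0.0056, 0.002, 0.0189], [0.28, -1.04, 0.52]],
  [[0, 0, 0], [0, 0, 0]],
  [[0, 0, 0], [0, 0, 0]],
])

```text
t: 18.42
eef_pos: [0.4471, 0.3499, 0.1792]
tool_rot: [-0.704, 0.707, 0.046, -0.046]
contact_force: [-0.2, -0.6, -3.3]
gripper_width: 0.339
```

Run:
```python
from chk import *
row(A,tr(BL,.034,.04),7)
```

```text
18.4167 [ 0.04   0.614 -1.123  1.814  0.618  1.122 -1.172] w 0.3385803557617063 [-0.21 -0.57 -3.29]
N 7 row [[-0.0004, 0.0199, 0.0009], [0.04, -0.07, -0.01]] ang 0.6
  path [[0.446, 0.351, 0.144], [0.445, 0.353, 0.11], [0.445, 0.354, 0.075], [0.444, 0.356, 0.04]]
```

Call:
play_rows([
  [[-0.0004, 0.0199, 0.0009], [0, 0, 0]],
  [[-0.0004, 0.0199, 0.0009], [0, 0, 0]],
  [[-0.0004, 0.0199, 0.0009], [0, 0, 0]],
  [[-0.0004, 0.0199, 0.0009], [0, 0, 0]],
  [[-0.0004, 0.0199, 0.0009], [0, 0, 0]],
  [[-0.0004, 0.0199, 0.0009], [0, 0, 0]],
  [[-0.0004, 0.0199, 0.0009], [0, 0, 0]],
  [[0, 0, 0], [0, 0, 0]],
  [[0, 0, 0], [0, 0, 0]],
])

```text
t: 19.17
eef_pos: [0.4441, 0.3533, 0.0401]
tool_rot: [-0.703, 0.708, 0.044, -0.045]
contact_force: [0.4, 0.3, -3.8]
gripper_width: 0.34
```

Run:
```python
from chk import *
print(A.round(3))
row(A,tr(BL,.034,.012),4)
c=read_camera("side");cv2.imwrite("pics/side4.png",c["color"][:,:,::-1][250:450,180:480].repeat(2,0).repeat(2,1))
```

```text
19.1667 [-0.081  0.776 -0.964  1.904  0.813  0.92  -1.327] w 0.34013564842639893 [ 0.35  0.28 -3.8 ]
[[ 0.992 -0.001 -0.127  0.444]
 [ 0.127 -0.007  0.992  0.353]
 [-0.002 -1.    -0.006  0.04 ]
 [ 0.     0.     0.     1.   ]]
N 4 row [[-0.0, 0.007, 0.0006], [0.09, -0.16, -0.02]] ang 0.7
  path [[0.444, 0.354, 0.033], [0.444, 0.354, 0.026], [0.444, 0.355, 0.019], [0.444, 0.356, 0.012]]
```

View pics/side4.png

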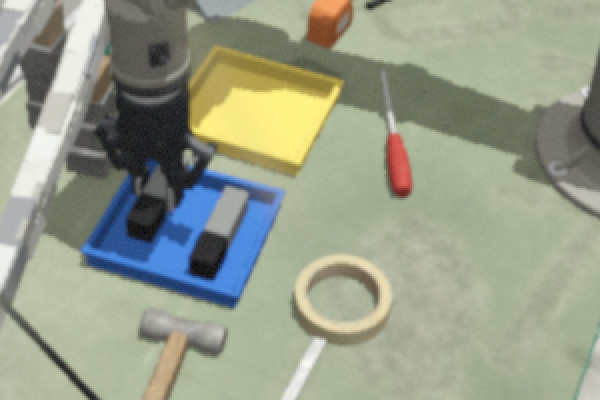

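Tube c lies flat in the blue tray. Tube b is held over the far half with space around it, so I'll lower it.

Call:
play_rows([
  [[0, 0.008, 0.001], [0, 0, 0]],
  [[0, 0.008, 0.001], [0, 0, 0]],
  [[0, 0.007, 0], [0, 0, 0]],
  [[0, 0.0045, 0], [0, 0, 0]],
  [[0, 0.0015, 0], [0, 0, 0]],
  [[0, 0.001, 0], [0, 0, 0]],
  [[0, 0, 0], [0, 0, 0]],
  [[0, 0, 0], [0, 0, 0]],
])

```text
t: 19.88
eef_pos: [0.4438, 0.357, 0.0115]
tool_rot: [-0.704, 0.707, 0.046, -0.045]
contact_force: [0.1, -0.0, -4.4]
gripper_width: 0.337
```

Call:
play_rows([
  [[0, 0.001, 0], [0, 0, 0]],
  [[0, 0.001, 0], [0, 0, 0]],
  [[0, 0.001, 0], [0, 0, 0]],
  [[0, 0, 0], [0, 0, 0]],
  [[0, 0, 0], [0, 0, 0]],
])

```text
t: 20.3
eef_pos: [0.4439, 0.357, 0.0092]
tool_rot: [-0.704, 0.707, 0.046, -0.045]
contact_force: [-1.8, -3.8, 4.7]
gripper_width: 0.34
```

Call:
play_rows([
  [[0, 0, 0], [0, 0, 0]],
  [[0, 0, 0], [0, 0, 0]],
  [[0, 0, 0], [0, 0, 0]],
  [[0, 0, 0], [0, 0, 0]],
  [[0, 0, 0], [0, 0, 0]],
], gripper=0.042)

```text
t: 20.72
eef_pos: [0.4438, 0.357, 0.0083]
tool_rot: [-0.704, 0.707, 0.046, -0.045]
contact_force: [-0.2, -0.5, -0.3]
gripper_width: 0.488
```

Call:
play_rows([
  [[0, -0.01, 0], [0, 0, 0]],
  [[0, -0.02, 0], [0, 0, 0]],
  [[0, -0.03, 0], [0, 0, 0]],
  [[0, -0.03, 0], [0, 0, 0]],
  [[0, -0.03, 0], [0, 0, 0]],
  [[0, -0.03, 0], [0, 0, 0]],
  [[0, -0.03, 0], [0, 0, 0]],
  [[0, 0, 0], [0, 0, 0]],
])

```text
t: 21.38
eef_pos: [0.4448, 0.3608, 0.1949]
tool_rot: [0.706, -0.705, -0.048, 0.043]
contact_force: [0.1, 0.5, -0.3]
gripper_width: 0.489
```

Run:
```python
from chk import *
print(A.round(3))
B=T([.5,0.03,.25],RP(-6,1));row(A,B)
C=T(seat('a')+.12*n+.03*Z,RG[0]);row(B,C,10)
```

```text
21.3833 [ 0.03   0.598 -1.133  1.795  0.603  1.137 -1.174] w 0.4886472227779159 [ 0.07  0.52 -0.28]
[[ 0.992  0.007 -0.128  0.445]
 [ 0.128  0.002  0.992  0.361]
 [ 0.008 -1.     0.001  0.195]
 [ 0.     0.     0.     1.   ]]
N 12 row [[0.004, -0.0046, -0.0277], [-0.01, 1.11, 0.04]] ang 13.4
  path [[0.466, 0.279, 0.209], [0.482, 0.197, 0.222], [0.493, 0.114, 0.236], [0.5, 0.03, 0.25]]
N 10 row [[0.004, 0.0085, -0.0076], [-0.42, 1.34, -3.48]] ang 37.6
  path [[0.509, 0.01, 0.229], [0.519, -0.012, 0.211], [0.531, -0.034, 0.195], [0.543, -0.058, 0.181]]
```

Call:
play_rows([
  [[0.004, -0.0046, -0.0277], [0, 1.11, 0]],
  [[0.004, -0.0046, -0.0277], [0, 1.11, 0]],
  [[0.004, -0.0046, -0.0277], [0, 1.11, 0]],
  [[0.004, -0.0046, -0.0277], [0, 1.11, 0]],
  [[0.004, -0.0046, -0.0277], [0, 1.11, 0]],
  [[0.004, -0.0046, -0.0277], [0, 1.11, 0]],
  [[0.004, -0.0046, -0.0277], [0, 1.11, 0]],
  [[0.004, -0.0046, -0.0277], [0, 1.11, 0]],
  [[0.004, -0.0046, -0.0277], [0, 1.11, 0]],
  [[0.004, -0.0046, -0.0277], [0, 1.11, 0]],
  [[0.004, -0.0046, -0.0277], [0, 1.11, 0]],
  [[0.004, -0.0046, -0.0277], [0, 1.11, 0]],
], gripper=0.06)

```text
t: 22.38
eef_pos: [0.4983, 0.0261, 0.2454]
tool_rot: [-0.705, 0.708, -0.037, 0.037]
contact_force: [-0.2, 0.5, 1.2]
gripper_width: 0.7
```

Call:
play_rows([
  [[0.004, 0.0085, -0.0076], [-0.42, 1.34, -3.48]],
  [[0.004, 0.0085, -0.0076], [-0.42, 1.34, -3.48]],
  [[0.004, 0.0085, -0.0076], [-0.42, 1.34, -3.48]],
  [[0.004, 0.0085, -0.0076], [-0.42, 1.34, -3.48]],
  [[0.004, 0.0085, -0.0076], [-0.42, 1.34, -3.48]],
  [[0.004, 0.0085, -0.0076], [-0.42, 1.34, -3.48]],
  [[0.004, 0.0085, -0.0076], [-0.42, 1.34, -3.48]],
  [[0.004, 0.0085, -0.0076], [-0.42, 1.34, -3.48]],
  [[0.004, 0.0085, -0.0076], [-0.42, 1.34, -3.48]],
  [[0.004, 0.0085, -0.0076], [-0.42, 1.34, -3.48]],
  [[0, 0, 0], [0, 0, 0]],
  [[0, 0, 0], [0, 0, 0]],
])

```text
t: 23.38
eef_pos: [0.5392, -0.0588, 0.1776]
tool_rot: [-0.629, 0.705, 0.09, 0.316]
contact_force: [0.5, 0.3, 0.0]
gripper_width: 0.701
```

Run:
```python
from chk import *
print(A.round(3))
rel(seat('a'),RG[0]);row(A,T(seat('a')+.03*n,RG[0]),7)
```

```text
23.3833 [ 0.618  0.232 -0.864  2.303  1.304  0.484 -1.661] w 0.7013216089725787 [0.47 0.28 0.02]
[[ 0.784  0.524  0.331  0.539]
 [-0.27  -0.192  0.943 -0.059]
 [ 0.558 -0.83  -0.009  0.178]
 [ 0.     0.     0.     1.   ]]
rel tool [-0.0096  0.144   0.0023] roterr [ 0.16  0.71 -1.06]
N 7 row [[-0.0016, 0.0163, 0.0003], [0.02, 0.1, -0.15]] ang 1.3
  path [[0.552, -0.063, 0.152], [0.565, -0.067, 0.127], [0.578, -0.072, 0.102], [0.592, -0.076, 0.077]]
```

Call:
play_rows([
  [[-0.0016, 0.0163, 0.0003], [0, 0.1, -0.15]],
  [[-0.0016, 0.0163, 0.0003], [0, 0.1, -0.15]],
  [[-0.0016, 0.0163, 0.0003], [0, 0.1, -0.15]],
  [[-0.0016, 0.0163, 0.0003], [0, 0.1, -0.15]],
  [[-0.0016, 0.0163, 0.0003], [0, 0.1, -0.15]],
  [[-0.0016, 0.0163, 0.0003], [0, 0.1, -0.15]],
  [[-0.0016, 0.0163, 0.0003], [0, 0.1, -0.15]],
  [[0, 0, 0], [0, 0, 0]],
  [[0, 0, 0], [0, 0, 0]],
])

```text
t: 24.13
eef_pos: [0.5928, -0.0765, 0.0773]
tool_rot: [-0.627, 0.701, 0.092, 0.327]
contact_force: [0.0, 0.8, -0.2]
gripper_width: 0.701
```

Run:
```python
from chk import *
rel(seat('a'),RG[0])
```

```text
24.1333 [ 0.536  0.549 -0.779  2.265  1.83   0.622 -2.088] w 0.7009802112220186 [ 0.01  0.8  -0.17]
rel tool [-0.0009  0.0294  0.0002] roterr [ 0.17 -0.19 -0.02]
```

Call:
play_rows([
  [[0, 0.0085, 0], [0, 0, 0]],
  [[0, 0.0085, 0], [0, 0, 0]],
  [[0, 0.0085, 0], [0, 0, 0]],
  [[0, 0, 0], [0, 0, 0]],
  [[0, 0, 0], [0, 0, 0]],
])

```text
t: 24.55
eef_pos: [0.6064, -0.0818, 0.0562]
tool_rot: [-0.627, 0.701, 0.092, 0.327]
contact_force: [-0.3, 0.9, -0.1]
gripper_width: 0.701
```

Call:
play_rows([
  [[0, 0, 0], [0, 0, 0]],
  [[0, 0, 0], [0, 0, 0]],
  [[0, 0, 0], [0, 0, 0]],
  [[0, 0, 0], [0, 0, 0]],
  [[0, 0, 0], [0, 0, 0]],
  [[0, 0, 0], [0, 0, 0]],
  [[0, 0, 0], [0, 0, 0]],
  [[0, 0, 0], [0, 0, 0]],
], gripper=0.01, grip_force=60)

```text
t: 25.22
eef_pos: [0.6061, -0.0813, 0.057]
tool_rot: [-0.626, 0.701, 0.093, 0.327]
contact_force: [-5.5, 1.2, 5.1]
gripper_width: 0.339
```

Call:
play_rows([
  [[0.006, -0.008, 0], [0, 0, 0]],
  [[0.011, -0.016, 0], [0, 0, 0]],
  [[0.011, -0.016, 0], [0, 0, 0]],
  [[0.011, -0.016, 0], [0, 0, 0]],
  [[0.011, -0.016, 0], [0, 0, 0]],
  [[0.011, -0.016, 0], [0, 0, 0]],
  [[0.011, -0.016, 0], [0, 0, 0]],
  [[0, 0, 0], [0, 0, 0]],
  [[0, 0, 0], [0, 0, 0]],
  [[0, 0, 0], [0, 0, 0]],
  [[0, 0, 0], [0, 0, 0]],
])

```text
t: 26.13
eef_pos: [0.6047, -0.0814, 0.1816]
tool_rot: [-0.627, 0.702, 0.092, 0.327]
contact_force: [1.0, 0.4, -0.9]
gripper_width: 0.34
```

Run:
```python
from chk import *
print(A.round(3))
B=T([.5,-.05,.25],RP(-19.85,1));row(A,B,8)
row(B,tr(YE,0.01,.18),9)
```

```text
26.1333 [ 0.586  0.327 -0.791  2.18   1.327  0.505 -1.606] w 0.3400693894380023 [ 0.96  0.4  -0.86]
[[ 0.77   0.538  0.343  0.605]
 [-0.28  -0.198  0.939 -0.081]
 [ 0.573 -0.819 -0.001  0.182]
 [ 0.     0.     0.     1.   ]]
N 8 row [[-0.0101, -0.0128, -0.0008], [0.02, -0.02, 4.37]] ang 35.0
  path [[0.575, -0.072, 0.192], [0.547, -0.064, 0.207], [0.522, -0.056, 0.227], [0.5, -0.05, 0.25]]
N 9 row [[-0.0099, 0.0078, 0.0208], [0.0, -2.73, 0.0]] ang 24.6
  path [[0.493, 0.001, 0.232], [0.481, 0.052, 0.215], [0.464, 0.101, 0.198], [0.441, 0.147, 0.18]]
```

Tube a reads -0.9 N, so it is empty and goes to yellow.

Call:
play_rows([
  [[-0.0101, -0.0128, -0.0008], [0, 0, 4.37]],
  [[-0.0101, -0.0128, -0.0008], [0, 0, 4.37]],
  [[-0.0101, -0.0128, -0.0008], [0, 0, 4.37]],
  [[-0.0101, -0.0128, -0.0008], [0, 0, 4.37]],
  [[-0.0101, -0.0128, -0.0008], [0, 0, 4.37]],
  [[-0.0101, -0.0128, -0.0008], [0, 0, 4.37]],
  [[-0.0101, -0.0128, -0.0008], [0, 0, 4.37]],
  [[-0.0101, -0.0128, -0.0008], [0, 0, 4.37]],
])

```text
t: 26.8
eef_pos: [0.5035, -0.0519, 0.2463]
tool_rot: [-0.693, 0.699, -0.116, 0.132]
contact_force: [1.0, 0.2, -0.5]
gripper_width: 0.344
```

Call:
play_rows([
  [[-0.0099, 0.006, 0.0208], [0, -2.73, 0]],
  [[-0.0099, 0.006, 0.0208], [0, -2.73, 0]],
  [[-0.0099, 0.006, 0.0208], [0, -2.73, 0]],
  [[-0.0099, 0.006, 0.0208], [0, -2.73, 0]],
  [[-0.0099, 0.006, 0.0208], [0, -2.73, 0]],
  [[-0.0099, 0.006, 0.0208], [0, -2.73, 0]],
  [[-0.0099, 0.006, 0.0208], [0, -2.73, 0]],
  [[-0.0099, 0.006, 0.0208], [0, -2.73, 0]],
  [[-0.0099, 0.006, 0.0208], [0, -2.73, 0]],
  [[0, 0, 0], [0, 0, 0]],
  [[0, 0, 0], [0, 0, 0]],
])

```text
t: 27.72
eef_pos: [0.448, 0.1457, 0.1873]
tool_rot: [-0.701, 0.712, 0.037, -0.019]
contact_force: [-0.6, -0.7, -0.9]
gripper_width: 0.339
```

Run:
```python
from chk import *
print(A.round(3))
row(A,tr(YE,.01,.04),9)
```

```text
27.7167 [ 0.518  0.413 -1.18   2.033  0.492  0.99  -0.832] w 0.33941437139491526 [-0.59 -0.7  -0.85]
[[ 0.997  0.025 -0.079  0.448]
 [ 0.079 -0.014  0.997  0.146]
 [ 0.024 -1.    -0.016  0.187]
 [ 0.     0.     0.     1.   ]]
N 9 row [[-0.0009, 0.0164, 0.0004], [0.1, -0.02, 0.15]] ang 1.7
  path [[0.447, 0.146, 0.15], [0.445, 0.146, 0.114], [0.443, 0.147, 0.077], [0.441, 0.147, 0.04]]
```

Call:
play_rows([
  [[-0.0009, 0.0164, 0.0004], [0.1, 0, 0.15]],
  [[-0.0009, 0.0164, 0.0004], [0.1, 0, 0.15]],
  [[-0.0009, 0.0164, 0.0004], [0.1, 0, 0.15]],
  [[-0.0009, 0.0164, 0.0004], [0.1, 0, 0.15]],
  [[-0.0009, 0.0164, 0.0004], [0.1, 0, 0.15]],
  [[-0.0009, 0.0164, 0.0004], [0.1, 0, 0.15]],
  [[-0.0009, 0.0164, 0.0004], [0.1, 0, 0.15]],
  [[-0.0009, 0.0164, 0.0004], [0.1, 0, 0.15]],
  [[-0.0009, 0.0164, 0.0004], [0.1, 0, 0.15]],
  [[0, 0, 0], [0, 0, 0]],
  [[0, 0, 0], [0, 0, 0]],
])

```text
t: 28.63
eef_pos: [0.4431, 0.1458, 0.04]
tool_rot: [-0.706, 0.707, 0.027, -0.026]
contact_force: [-1.0, -0.2, -0.6]
gripper_width: 0.343
```

Run:
```python
from chk import *
print(A.round(3))
row(A,tr(YE,.01,.012),4)
c=read_camera("side");cv2.imwrite("pics/side5.png",c["color"][:,:,::-1][220:420,180:480].repeat(2,0).repeat(2,1))
```

```text
28.6333 [ 0.309  0.63  -0.947  2.141  0.77   0.759 -1.073] w 0.3428925375403163 [-1.   -0.16 -0.61]
[[ 0.997  0.001 -0.074  0.443]
 [ 0.074 -0.001  0.997  0.146]
 [ 0.001 -1.    -0.001  0.04 ]
 [ 0.     0.     0.     1.   ]]
N 4 row [[-0.0004, 0.007, 0.0004], [0.02, -0.11, 0.01]] ang 0.4
  path [[0.443, 0.146, 0.033], [0.442, 0.147, 0.026], [0.442, 0.147, 0.019], [0.441, 0.147, 0.012]]
```

View pics/side5.png

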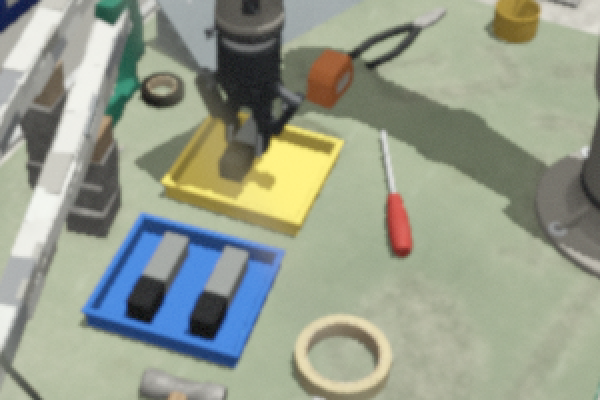

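Both full tubes lie flat in the blue tray, and tube a is over the middle of the yellow one.

Call:
play_rows([
  [[0, 0.008, 0], [0, 0, 0]],
  [[0, 0.008, 0], [0, 0, 0]],
  [[0, 0.007, 0], [0, 0, 0]],
  [[0, 0.0045, 0], [0, 0, 0]],
  [[0, 0.0015, 0], [0, 0, 0]],
  [[0, 0.001, 0], [0, 0, 0]],
  [[0, 0.001, 0], [0, 0, 0]],
  [[0, 0, 0], [0, 0, 0]],
  [[0, 0, 0], [0, 0, 0]],
])

```text
t: 29.43
eef_pos: [0.4434, 0.1469, 0.0098]
tool_rot: [-0.707, 0.707, 0.028, -0.026]
contact_force: [-0.1, -0.2, -0.9]
gripper_width: 0.344
```

Call:
play_rows([
  [[0, 0.001, 0], [0, 0, 0]],
  [[0, 0.0005, 0], [0, 0, 0]],
  [[0, 0, 0], [0, 0, 0]],
  [[0, 0, 0], [0, 0, 0]],
])

```text
t: 29.77
eef_pos: [0.4436, 0.147, 0.0088]
tool_rot: [-0.706, 0.707, 0.028, -0.026]
contact_force: [-0.9, -1.1, 7.8]
gripper_width: 0.341
```

Call:
play_rows([
  [[0, 0, 0], [0, 0, 0]],
  [[0, 0, 0], [0, 0, 0]],
  [[0, 0, 0], [0, 0, 0]],
  [[0, 0, 0], [0, 0, 0]],
  [[0, 0, 0], [0, 0, 0]],
  [[0, 0, 0], [0, 0, 0]],
], gripper=0.045)

```text
t: 30.27
eef_pos: [0.4433, 0.1468, 0.0081]
tool_rot: [-0.706, 0.707, 0.028, -0.026]
contact_force: [0.5, 0.1, 0.7]
gripper_width: 0.528
```

Call:
play_rows([
  [[0, -0.01, 0], [0, 0, 0]],
  [[0, -0.02, 0], [0, 0, 0]],
  [[0, -0.03, 0], [0, 0, 0]],
  [[0, -0.03, 0], [0, 0, 0]],
  [[0, -0.03, 0], [0, 0, 0]],
  [[0, -0.03, 0], [0, 0, 0]],
  [[0, -0.03, 0], [0, 0, 0]],
  [[0, -0.03, 0], [0, 0, 0]],
  [[0, 0, -0.03], [0, 0, 0]],
  [[0, 0, -0.03], [0, 0, 0]],
  [[0, 0, -0.03], [0, 0, 0]],
  [[0, 0, -0.03], [0, 0, 0]],
  [[0, 0, -0.03], [0, 0, 0]],
  [[0, 0, 0], [0, 0, 0]],
  [[0, 0, 0], [0, 0, 0]],
])

```text
t: 31.52
eef_pos: [0.4539, -0.0043, 0.2184]
tool_rot: [-0.706, 0.707, 0.026, -0.025]
contact_force: [0.0, -0.2, 0.3]
gripper_width: 0.529
```

Run:
```python
from chk import *
print(A[:3,3])
c=read_camera("side");cv2.imwrite("pics/side6.png",c["color"][:,:,::-1][200:440,160:480].repeat(2,0).repeat(2,1))
W=world(c);d=c["range_z"]
# tube tops: z between .025 and .045 inside tray interiors
for nm,(P,a) in(("blue",BL),("yellow",YE)):
    b=np.radians(a);R2=np.array([[np.cos(b),np.sin(b)],[-np.sin(b),np.cos(b)]])
    L=(W[...,:2]-P[:2])@R2.T
    k=(abs(L[...,0])<.074)&(abs(L[...,1])<.064)&(W[...,2]>.024)&(W[...,2]<.06)&(d>0)
    q=cv2.connectedComponentsWithStats(k.astype(np.uint8))
    for i in range(1,q[0]):
        if q[2][i,4]>80: m=q[1]==i;print(nm,q[2][i,4],L[m].mean(0).round(3),np.percentile(W[m][:,2],[10,50,90]).round(3))
```

```text
31.5167 [ 0.942  0.357 -1.255  2.021  0.397  1.039 -0.429] w 0.528953418802116 [ 0.04 -0.25  0.25]
[ 0.45387854 -0.00433883  0.21839471]
blue 591 [0.032 0.007] [0.03  0.034 0.037]
blue 606 [-0.038  0.005] [0.03  0.034 0.037]
yellow 428 [0.01  0.008] [0.029 0.034 0.037]
```

View pics/side6.png

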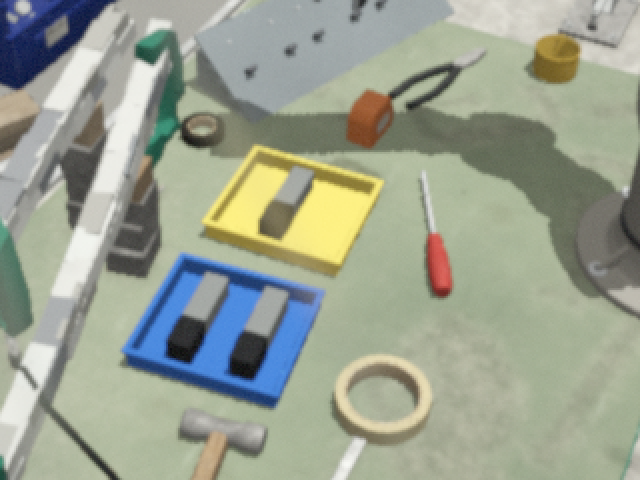

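All three tubes lie flat and released, with tops at about 34 mm, two in blue and one in yellow. The tools look undisturbed and the gripper is clear.

```bash
python3 -c "
from station import hand_in
print(hand_in())"
```

```text
the job is handed in; nothing more can be done
None
```

All three tubes are sorted and set down, and the job is handed in; it gave no verdict. The robot's clock read about 31.5 s of the 72 s allowed.

| Tube | Vertical force when lifted | Result | Tray | Centre in tray frame, x / y (mm) |
|---|---|---|---|---|
| c | -4.1 N | full | blue, near half | -38 / 5 |
| b | -4.2 N | full | blue, far half | 32 / 7 |
| a | -0.9 N | empty | yellow | 10 / 8 |

- **Setting down:** I lowered each tube until the wrist force showed contact with the tray floor, then opened the fingers just enough to release it.
- **Last checks:** All three tubes lie flat with their tops at about 34 mm, which is what a tube lying on the tray floor should give. The gripper was open about 0.2 m up, with near-zero wrist force.
- **Tools lying about:** The tape measure, tape roll and pliers look unmoved in the final picture. I judged that by eye, without measuring.
- **One shortfall:** The first approach move stopped about 60 mm short of tube c, with joint 6 near its limit. A correcting move reached the spot, and nothing else failed or disagreed.

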